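# Strip the shaft out of the turbine nacelle model

## Robot

A 7-joint arm with a two-finger parallel gripper is mounted at the origin on the work surface. World frame = base frame: x ahead of the robot, y to its left, z up, the work surface at z = 0. Lengths are in m, angles in rad, forces in N, time in s.
With the tool pointing down it reaches from about 0.4 to 0.85 m from the base axis. Payload 10.4 kg.
Tool frame: the origin (TCP) lies midway between the tips of the shut fingers; the grasp point (between the pads) lies 19 mm behind it; z points along the fingers, x is the direction in which the jaws open and shut, and the axes are right-handed (so a half turn about z gives the same grasp; the last joint's range is limited). The gripper opens to 85 mm and grips with 20 to 120 N. Pads are 22 mm wide; open, the fingers measure 114 mm over their backs; the gripper's body (76 mm by 85 mm) begins 54 mm behind the grasp point. The pads swing forward as they close: fully open they stand 13 mm farther back than shut.
Start: joints at [1.292, 0.332, -0.065, 1.46, 0.022, 1.35, -0.088], TCP at [0.158, -0.605, 0.231] pointing down, gripper open.
Joint ranges: [-2.6, 2.6], [-0.5, 2.12], [-1.47, 1.34], [0.16, 2.42], [-1.27, 4.41], [0.06, 2.06], [-2.6, 2.6]. Speed limits (rad/s): [2.22, 2.22, 2.79, 2.79, 3.14, 3.14, 3.14].

## Interface

Orientations are given as a unit quaternion [x, y, z, w].
In Python, from workcell import manip, cams gives the robot as it stands.
- The arm moves only by the tool move_arm, never from a script. Its argument "moves" is a list of rows, each a list of 7 numbers: the turn, a rotation vector about the tool's x, y, z in degrees, then the shift along the tool's x, y, z in m, then the finger opening in m, from 0 to 0.0854. A call has 1 to 10 rows; each row is the pose to reach, as a shift and turn from the pose commanded when the call began, along the tool's axes at that moment; what a row does not reach only later rows make up. A row lasts 1/10 s, in which the tool goes at most 50 mm and 8.59 degrees, less where a joint would pass 70% of its speed; a pose out of reach is approached as far as the arm can. A call with a gripper value outside its range is refused whole. The fingers move at their own pace and stop on an object; "grip_force" is the grip in N (left out, the last holds). Time passes only in rows, so rows that repeat a pose let the fingers close. It gives the time, the measured TCP pose, the force and the opening at its end, in the units of the state.
- manip.get_obs(): the state, without advancing time (a new reading comes with each control period).
- cams.camera(name): name is "side" or "top"; returns the picture (384x512x3 uint8, red, green, blue); there is no depth.
- cams.camera_params(name): a dict with "fx", "fy", "cx", "cy" (pixels), "xyz" and "rotation" of the camera in the world. Camera axes: x right, y up, looking along -z (the intrinsics and any distortion apply to the point x, -y, -z); pixel columns grow to the right and rows downward; lengths in m; the calibration is good to about 2 mm. A picture is of the moment at which its call begins. camera_params takes no time and is no camera call.
- manip.hand_in(): hands the job in, once; it reports no verdict.
The state is a dict: "clock": time; "joint_pos": joint angles; "joint_velocities": joint speeds; "tau": joint torques, N m; "position": TCP position; "ee_rot": TCP orientation; "ft_force": force on the tool from outside, world axes, zero at the start; "torque": the same for the moment, N m; "grip_width": opening from 0.0 (shut) to 1.0 (fully open).
Only numpy, scipy, OpenCV 4.12 (cv2) and the standard library are available. Lean on these libraries where they do the work, as an engineer would, in place of code of your own. Each camera call takes 0.05 s, during which the arm holds its last target. There are 200 camera calls.

## Task

Strip the wind turbine nacelle model: first lift the copper coil up off its post and set it down flat inside the yellow tray, then take the long red shaft out through the roof hatch, which is shorter than the shaft, so tilt it flange end first. Finish while holding the shaft still in the gripper, the whole of it well clear above the nacelle's roof and touching nothing else. Do not drop either part, and leave the glue jar, screwdriver and green gear where they are.

Things in the scene. Friction and masses are not known exactly. Their poses are not given: they have to be found in the camera images.
- nacelle: Fixed white box-like turbine nacelle model, roof top 125 mm above the table. Long axis along its own y; the front with the rounded spinner points to its -y (robot's right, turned up to 25 degrees). Origin on the table under the inside's middle, z up. In its frame, mm: outside x -76..76, y -180..136, spinner to y -222; inside x -70..70, y -130..130, floor at z 26.
- hatch (a point): Centre of the roof hatch, at the level of the roof top; axes as the nacelle. The hatch is 161 mm long (its y) and 140 wide (its x), with clear depth 99 mm. Behind it (its +y) a roof 5 mm thick covers the rear 95 mm of the inside; before it (its -y) lies the front deck, 20 mm thick, top level with the roof.
- saddle (a point): Bottom of the shaft's seat in the blue open-topped saddle, 61 mm above the table (axes as the nacelle). The saddle is 40 mm wide (x), 16 long (y), its cheeks 10 mm higher than the seat. A like green saddle stands 110 mm behind (+y), under the roof, with low blocks 58 mm high to both sides. Ahead of the blue saddle the floor is free, 35 mm below the seat.
- post_top (a point): Centre of the top of the fixed steel post on the front deck, diameter 18 mm, z up; it rises 45 mm above the deck including a grey collar of diameter 32 and height 8 at its foot on which the coil rests.
- coil_center (a point): Centre (half-way up) of the loose coil: a copper-wound ring with thin black cheeks, outer diameter 64 mm, bore 23 mm, height 26 mm, 0.13 to 0.25 kg; its z is the ring's axis. It starts on the post, its underside 8 mm above the deck, its edge over the hatch's front end.
- coil: The same coil; origin at the centre of its underside, z along its axis.
- tray: Fixed shallow yellow tray, 150 x 150 mm outside, 28 mm high, walls and floor about 4 mm; origin at the centre of its underside on the table, z up.
- shaft_center (a point): Middle of the loose shaft, on its axis: red bar of square section 18 x 18 mm (flat side up), 240 mm long over all, the last 25 mm at the front an orange flange of diameter 34; 0.1 to 0.2 kg, centre of mass about 17 mm ahead of the middle. Its -y points along the axis to the flange. It starts level in the two open saddles, axis 70 mm above the table, the rear 80 to 90 mm under the roof.
- shaft_rear (a point): Centre of the shaft's plain rear end face (under the roof at the start).
- shaft_front (a point): Centre of the front face of the shaft's orange flange.
- shaft: The same shaft; origin at its middle, axes as shaft_center.
- gluepot: Bystander: small blue jar with white cap, diameter 44, height 90 mm; origin under its centre.
- driver: Bystander: screwdriver lying on the table.
- gear: Bystander: green gear lying flat, diameter 70 mm, hub 24 mm high; origin under its centre.
There are look-alikes about, which are no part of the job. What is meant by the tray is not black or grey, and is the larger of those in its own colour.

How it is judged:
On the way, in this order (a step that is already met when the one before it is completed fails the run):
1. the coil lies flat in the tray, let go and at rest, while the shaft is still in the nacelle (horizontal distance between coil_center and tray below 0.06 m and z of coil_center in the frame of tray below 0.023 m and angle between coil's own z axis and vertical below 0.15 rad and contact force between coil and the fingers below 0.2 N and linear speed of coil below 0.03 m/s and height (world z) of shaft_rear below 0.12 m), for 0.2 s.
2. the shaft is out through the hatch and held above the roof (height (world z) of each of shaft_rear, shaft_front above 0.15 m and contact force between shaft and the fingers above 1 N and contact force between shaft and nacelle below 0.2 N and contact force between shaft and tray below 0.2 N and contact force between shaft and coil below 0.2 N), for 0.2 s.
At the end, for the whole second after the job is handed in: The shaft is held still in the fingers, both of its ends more than 150 mm above the table (25 mm above the roof), touching neither nacelle, tray nor coil; the coil lies flat (within 0.15 rad) on the tray's floor, let go; the bystanders are within 30 mm of where they were (all of step 2 and horizontal distance between coil_center and tray below 0.06 m and z of coil_center in the frame of tray below 0.023 m and angle between coil's own z axis and vertical below 0.15 rad and contact force between coil and the fingers below 0.2 N and linear speed of coil below 0.03 m/s and linear speed of shaft below 0.05 m/s and angular speed of shaft below 0.3 rad/s and distance of each of gluepot, driver, gear from where it was at the start of the episode below 0.03 m); the arm keeps its last pose, push and grip.
It fails at once if the coil is dropped (linear speed of coil above 0.6 m/s and contact force between coil and anything else below 0.05 N).
It fails at once if the shaft is dropped (linear speed of shaft above 0.6 m/s and contact force between shaft and anything else below 0.05 N).
It fails at once if a bystander is disturbed (distance of any of gluepot, driver, gear from where it was at the start of the episode above 0.03 m).
It also fails if it takes over 51 s, if anything falls off the work surface, if the arm or the gripper's body presses on something with over 40 N, if the wrist force passes 120 N, or if a joint passes its speed limit or range.

## Working session

There is one attempt and no reset: what is moved stays moved. The work goes in short steps, Python scripts to look and compute and a tool call to move; the robot and the scene stay as the last step left them, time stands still between calls to the robot, and variables do not carry over. Pictures are saved under pics/ and viewed, about 8 in all and at most 12, crops included, and the job is handed in when it is done.

Besides the shell and the picture viewer there is one more tool, called after "Call:" in YAML: its name, and indented under it one key for each argument. move_arm: Moves the arm, as the interface text tells. Its arguments: {"type":"object","properties":{"moves":{"type":"array","items":{"type":"array","items":{"type":"number"}}},"grip_force":{"type":"number"}},"required":["moves"]}

```bash
mkdir -p pics; ls; python3 - <<'E'
from workcell import manip,cams
import cv2,numpy as np
for n in("top","side"):
    im=cams.camera(n); cv2.imwrite(f"pics/{n}0.png",im[:,:,::-1]); p=cams.camera_params(n)
    print(n,{k:np.round(v,4).tolist() if not isinstance(v,str) else v for k,v in p.items()})
print(manip.get_obs())
a=cv2.imread("pics/top0.png");b=cv2.imread("pics/side0.png")
E
```

```text
pics
top {'fx': 443.7519, 'fy': 443.7519, 'cx': 254.8307, 'cy': 193.4104, 'xyz': [0.3129, -0.0974, 1.6361], 'rotation': [-0.0463, 0.0361, 0.7078, -0.704]}
side {'fx': 397.4732, 'fy': 397.4732, 'cx': 253.4747, 'cy': 190.9513, 'xyz': [0.067, 1.0418, 0.8451], 'rotation': [-0.0876, 0.4863, 0.8564, -0.1496]}
{'clock': 0.1, 'joint_pos': array([ 1.29242059,  0.33277335, -0.06470925,  1.46085677,  0.02156878,
        1.34988389, -0.08848279]), 'joint_velocities': array([-0.00062721, -0.00043456, -0.00091329, -0.0021161 , -0.00055424,
        0.00140649,  0.00070484]), 'tau': array([ 2.23133226e-03, -6.26740050e+01,  4.96872060e-02, -3.92431033e+01,
        1.63109705e-02,  6.98073316e-03, -2.13300046e-05]), 'position': array([ 0.15805171, -0.60434366,  0.23061783]), 'ee_rot': array([ 7.91527813e-01, -6.11132837e-01, -4.92566275e-04, -3.66293075e-04]), 'ft_force': array([0.50218417, 0.3988972 , 0.56103525]), 'torque': array([ 0.01864725, -0.04596764,  0.02254259]), 'grip_width': 1.0003635227150296}
```

View pics/top0.png

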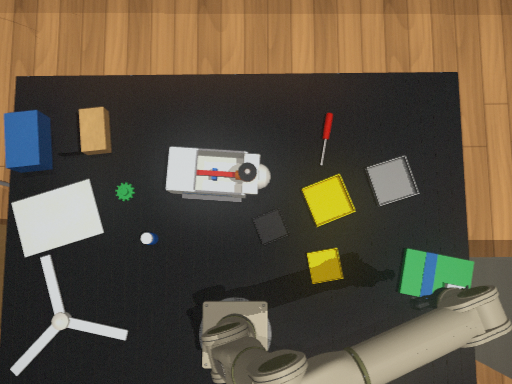

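View pics/side0.png

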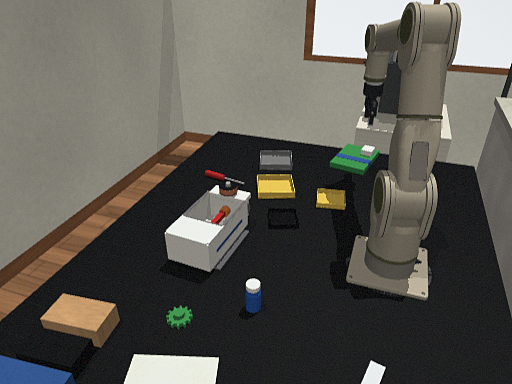

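```bash
cat > h.py <<'E'
import numpy as np,cv2
from scipy.spatial.transform import Rotation as R
from workcell import manip,cams
def par(n):
    p=cams.camera_params(n); q=p['rotation']; q=np.array(q)
    M=R.from_quat(q).as_matrix() if q.size==4 else q.reshape(3,3)
    return p,M,np.array(p['xyz'])
def ray(n,u,v):
    p,M,c=par(n); d=M@np.array([(u-p['cx'])/p['fx'],-(v-p['cy'])/p['fy'],-1]); return c,d/np.linalg.norm(d)
def onz(n,u,v,z):
    c,d=ray(n,u,v); return c+d*(z-c[2])/d[2]
def tri(a,b):  # a=(u,v) top, b=(u,v) side
    c1,d1=ray('top',*a);c2,d2=ray('side',*b)
    s,t=np.linalg.lstsq(np.c_[d1,-d2],c2-c1,rcond=None)[0]
    P,Q=c1+s*d1,c2+t*d2; return (P+Q)/2,np.linalg.norm(P-Q)
def proj(n,X):
    p,M,c=par(n); l=M.T@(np.array(X)-c); return np.array([p['cx']-p['fx']*l[0]/l[2],p['cy']+p['fy']*l[1]/l[2]])
E
python3 - <<'E'
from h import *
for n,(x0,x1,y0,y1) in dict(top=(160,360,130,240),side=(160,310,145,275)).items():
    im=cv2.imread(f"pics/{n}0.png")
    cv2.imwrite(f"pics/{n}0c.png",cv2.resize(im[y0:y1,x0:x1],None,fx=4,fy=4,interpolation=cv2.INTER_CUBIC))
    h=cv2.cvtColor(im,cv2.COLOR_BGR2HSV)
    for nm,lo,hi in(("yellow",(24,150,60),(33,255,255)),("red",(0,170,60),(9,255,255)),("white",(0,0,200),(180,40,255)),("copper",(5,60,30),(16,170,200))):
        m=cv2.inRange(h,lo,hi)
        for c in cv2.findContours(m,0,2)[0]:
            if cv2.contourArea(c)>25 and x0-5<c[:,0,0].mean()<x1+5 and y0-5<c[:,0,1].mean()<y1+50:
                print(n,nm,cv2.contourArea(c),cv2.boundingRect(c),np.round(cv2.boxPoints(cv2.minAreaRect(c)),1).tolist())
E
```

```text
top yellow 959.5 (306, 247, 38, 37) [[305.3999938964844, 252.10000610351562], [337.29998779296875, 246.10000610351562], [343.3999938964844, 278.20001220703125], [311.3999938964844, 284.20001220703125]]
top yellow 1734.5 (301, 173, 55, 54) [[299.79998779296875, 188.1999969482422], [339.8999938964844, 171.60000610351562], [356.1000061035156, 211.10000610351562], [316.0, 227.60000610351562]]
top red 83.5 (198, 170, 34, 6) [[197.8000030517578, 173.5], [198.0, 169.6999969482422], [231.1999969482422, 171.89999389648438], [231.0, 175.6999969482422]]
top red 156.5 (322, 112, 11, 28) [[321.5, 138.10000610351562], [325.8999938964844, 111.5], [333.1000061035156, 112.69999694824219], [328.6000061035156, 139.3000030517578]]
top white 431.0 (196, 176, 39, 16) [[195.3000030517578, 189.10000610351562], [196.1999969482422, 175.1999969482422], [234.39999389648438, 177.8000030517578], [233.5, 191.60000610351562]]
top white 413.0 (197, 156, 39, 15) [[196.8000030517578, 168.89999389648438], [197.5, 155.6999969482422], [235.3000030517578, 157.60000610351562], [234.6999969482422, 170.8000030517578]]
top wh
[... 590 characters left out ...]
279, 14, 10) [[246.0, 279.0], [259.0, 279.0], [259.0, 288.0], [246.0, 288.0]]
side white 863.0 (165, 215, 58, 31) [[164.60000610351562, 233.3000030517578], [170.5, 211.8000030517578], [222.3000030517578, 226.10000610351562], [216.3000030517578, 247.60000610351562]]
side white 82.0 (235, 190, 15, 10) [[234.60000610351562, 197.8000030517578], [236.5, 189.39999389648438], [249.39999389648438, 192.3000030517578], [247.5, 200.6999969482422]]
side white 42.0 (210, 185, 9, 9) [[210.0, 185.0], [218.0, 185.0], [218.0, 193.0], [210.0, 193.0]]
side copper 74.5 (219, 186, 19, 10) [[218.8000030517578, 188.0], [237.0, 186.0], [237.89999389648438, 194.1999969482422], [219.6999969482422, 196.3000030517578]]
```

View pics/top0c.png

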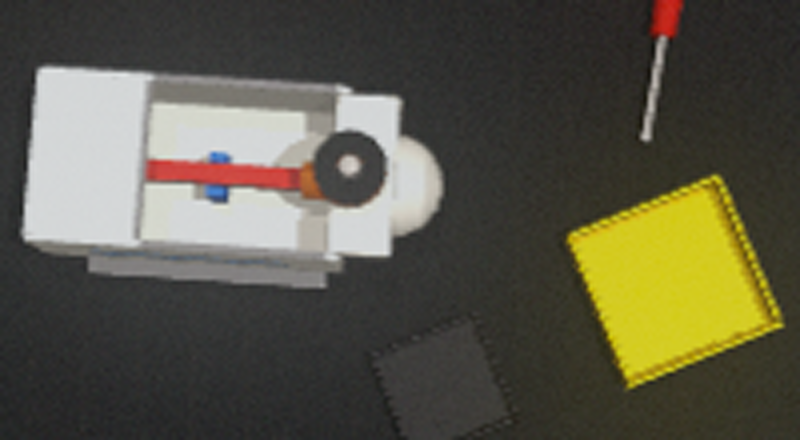

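View pics/side0c.png

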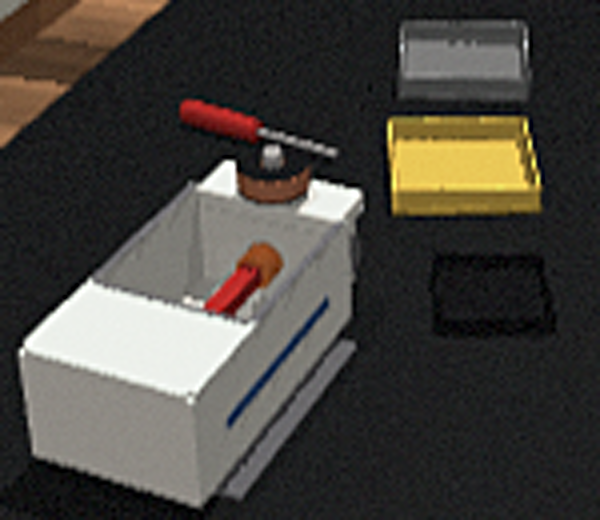

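```bash
python3 - <<'E'
from h import *
T=lambda p:((p[0]+.5)/4-.5+160,(p[1]+.5)/4-.5+130)
S=lambda p:((p[0]+.5)/4-.5+160,(p[1]+.5)/4-.5+145)
f=lambda x:np.round(x,4).tolist()
for nm,a,b in(("post top",(349,164),(272,148)),("roof front +x",(151,75),(93,281)),("roof front -x",(139,242),(252,321)),("roof rear +x",(39,67),(22,350)),("roof rear -x",(24,241),(195,400)),
  ("deck fr +x",(401,97),None),("deck fr -x",(392,256),(362,190)),("tray c1",(568,237),(540,184)),("tray c2",(718,175),(527,118)),("flange rear top",(300,178),(252,262)),
  ("tray a",(568,237),(391,188)),("tray b",(718,175),(388,118)),("tray c",(784,325),(527,118)),("tray d",(628,388),(540,184))):
    if b: r=tri(T(a),S(b)); print(nm,f(r[0]),round(r[1],4),end=' ')
    print(nm,'z125',f(onz('top',*T(a),.125)),'z28',f(onz('top',*T(a),.028)))
for p in((147,169),(215,174),(300,178)): print('shaft',f(onz('top',*T(p),.079)))
print('coil top z159',f(onz('top',*T((350,168)),.159)))
print('saddle',f(onz('top',*T((218,153)),.071)),f(onz('top',*T((218,202)),.071)))
for p in ((230,178),(250,240)):print('tri? ',f(onz('side',*S(p),.125)))
E
```

```text
post top [0.5617, -0.0503, 0.1711] 0.0007 post top z125 [0.5692, -0.049, 0.125] z28 [0.5857, -0.0459, 0.028]
roof front +x [0.6479, 0.1227, 0.124] 0.0022 roof front +x z125 [0.6488, 0.123, 0.125] z28 [0.6703, 0.1372, 0.028]
roof front -x [0.5027, 0.1318, 0.1253] 0.0003 roof front -x z125 [0.5026, 0.1318, 0.125] z28 [0.5147, 0.1465, 0.028]
roof rear +x [0.6559, 0.2207, 0.1219] 0.0031 roof rear +x z125 [0.6566, 0.2208, 0.125] z28 [0.6787, 0.2412, 0.028]
roof rear -x [0.5043, 0.2316, 0.1221] 0.0003 roof rear -x z125 [0.504, 0.231, 0.125] z28 [0.5163, 0.2521, 0.028]
deck fr +x z125 [0.6277, -0.0942, 0.125] z28 [0.6479, -0.0939, 0.028]
deck fr -x [0.4909, -0.0852, 0.1231] 0.0032 deck fr -x z125 [0.4891, -0.0856, 0.125] z28 [0.5004, -0.0849, 0.028]
tray c1 [0.4433, -0.2534, 0.0596] 0.1398 tray c1 z125 [0.5046, -0.2365, 0.125] z28 [0.5169, -0.2455, 0.028]
tray c2 [0.4961, -0.3893, 0.0556] 0.1455 tray c2 z125 [0.5574, -0.3662, 0.125] z28 [0.5731, -0.3834, 0.028]
flange rear top [0.5645, -0.004, 0.0815] 0.0005 flange rear top z125 [0.5573, -0.0067, 0.125] z28 [0.573, -0.0008, 0.028]
tray a [0.5191, -0.2446, 0.0296] 0.0051 tray a z125 [0.5046, -0.2365, 0.125] z28 [0.5169, -0.2455, 0.028]
tray b [0.5736, -0.3831, 0.029] 0.0012 tray b z125 [0.5574, -0.3662, 0.125] z28 [0.5731, -0.3834, 0.028]
tray c [0.4351, -0.4401, 0.0251] 0.001 tray c z125 [0.428, -0.4187, 0.125] z28 [0.4353, -0.4393, 0.028]
tray d [0.3805, -0.2963, 0.0331] 0.0032 tray d z125 [0.3752, -0.2852, 0.125] z28 [0.3792, -0.2972, 0.028]
shaft [0.5738, 0.1324, 0.079]
shaft [0.5688, 0.0717, 0.079]
shaft [0.5647, -0.0039, 0.079]
coil top z159 [0.56, -0.0509, 0.159]
saddle [0.5892, 0.07, 0.071] [0.5449, 0.0698, 0.071]
tri?  [0.6098, -0.0622, 0.125]
tri?  [0.5515, 0.0256, 0.125]
```

```bash
cat >> h.py <<'E'
A=np.radians(-3.9); NX=np.array([np.cos(A),np.sin(A),0]); NY=np.array([-np.sin(A),np.cos(A),0]); O=np.array([.571,.0902,0])
def nac(x,y,z): return O+x*NX+y*NY+[0,0,z]
def tool(tilt=0): # jaws along NX, pointing down, then flange-end-up tilt in deg about -NX
    Q=np.c_[NX,np.cross([0,0,-1],NX),[0,0,-1]]
    return R.from_rotvec(-np.radians(tilt)*NX)*R.from_matrix(Q)
def mv(P,Rt,P0=None,R0=None):
    o=manip.get_obs(); P0=o['position'] if P0 is None else P0; R0=R.from_quat(o['ee_rot']) if R0 is None else R0
    return np.round((R0.inv()*Rt).as_rotvec(degrees=True),1).tolist(),np.round(R0.inv().apply(np.array(P)-P0),4).tolist()
E
python3 - <<'E'
from h import *
print(nac(0,-.141,.17),mv([.561,-.0505,.24],tool()))
E
```

```text
[ 0.56140984 -0.05047348  0.17      ] ([-0.0, 0.1, -71.4], [-0.4339, -0.53, -0.0089])
```

Call:
move_arm:
  moves:
    - [0,0,-71.4,-0.434,-0.53,-0.009,0.0854]
    - [0,0,-71.4,-0.434,-0.53,-0.009,0.0854]
    - [0,0,-71.4,-0.434,-0.53,-0.009,0.0854]
    - [0,0,-71.4,-0.434,-0.53,-0.009,0.0854]
    - [0,0,-71.4,-0.434,-0.53,-0.009,0.0854]
    - [0,0,-71.4,-0.434,-0.53,-0.009,0.0854]
    - [0,0,-71.4,-0.434,-0.53,-0.009,0.0854]
    - [0,0,-71.4,-0.434,-0.53,-0.009,0.0854]
    - [0,0,-71.4,-0.434,-0.53,-0.009,0.0854]
    - [0,0,-71.4,-0.434,-0.53,-0.009,0.0854]
  grip_force: 50

```text
clock: 1.1
position: [0.4529, -0.1986, 0.2379]
ee_rot: [0.999, -0.034, -0.0, 0.0]
ft_force: [0.7, -0.5, -0.9]
grip_width: 0.996
```

```bash
python3 - <<'E'
from h import *
print(mv([.561,-.0505,.24],tool()),manip.get_obs()['joint_pos'])
E
```

```text
([0.0, 0.0, 0.0], [0.098, -0.155, -0.0022]) [ 0.85428268  0.07514354 -0.554413    1.76208368  0.04128276  1.3157354
  0.22345651]
```

Call:
move_arm:
  moves:
    - [0,0,0,0.098,-0.155,-0.002,0.0854]
    - [0,0,0,0.098,-0.155,-0.002,0.0854]
    - [0,0,0,0.098,-0.155,-0.002,0.0854]
    - [0,0,0,0.098,-0.155,-0.002,0.0854]
    - [0,0,0,0.098,-0.155,-0.002,0.0854]
    - [0,0,0,0.098,-0.155,-0.002,0.0854]
    - [0,0,0,0.098,-0.155,-0.002,0.0854]

```text
clock: 1.8
position: [0.5602, -0.0538, 0.2395]
ee_rot: [0.999, -0.035, -0.0, 0.0]
ft_force: [0.3, -0.5, 0.4]
grip_width: 0.999
```

```bash
python3 - <<'E'
from h import *
print(mv([.561,-.0505,.127],tool()),manip.get_obs()['joint_pos'])
ims=[]
for n,(x0,x1,y0,y1) in dict(top=(190,290,125,215),side=(185,285,120,210)).items():
    im=cams.camera(n)[:,:,::-1]; cv2.imwrite(f'pics/{n}1.png',im); ims.append(cv2.resize(im[y0:y1,x0:x1],None,fx=4,fy=4,interpolation=cv2.INTER_CUBIC))
cv2.imwrite('pics/1.png',np.hstack(ims))
E
```

```text
([0.0, 0.0, -0.1], [0.0007, -0.0035, 0.1125]) [ 0.59143958  0.25840474 -0.68062912  1.58806113  0.16599906  1.35471892
 -0.17923573]
```

View pics/1.png

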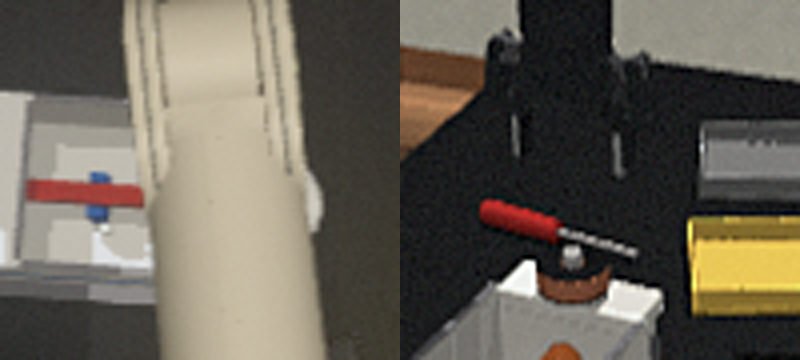

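Side view: open fingers at crop (515,150) and (618,170) straddle the post (572,255). Descend.

Call:
move_arm:
  moves:
    - [0,0,0,0.001,-0.003,0.03,0.0854]
    - [0,0,0,0.001,-0.003,0.06,0.0854]
    - [0,0,0,0.001,-0.003,0.09,0.0854]
    - [0,0,0,0.001,-0.003,0.112,0.0854]
    - [0,0,0,0.001,-0.003,0.112,0.0854]
    - [0,0,0,0.001,-0.003,0.112,0.05]
    - [0,0,0,0.001,-0.003,0.112,0.05]
    - [0,0,0,0.001,-0.003,0.112,0.05]
    - [0,0,0,0.001,-0.003,0.112,0.05]
    - [0,0,0,0.001,-0.003,0.112,0.05]
  grip_force: 50

```text
clock: 2.9
position: [0.5627, -0.05, 0.13]
ee_rot: [0.999, -0.035, 0.001, 0.001]
ft_force: [-3.3, -0.1, 6.4]
grip_width: 0.742
```

Call:
move_arm:
  moves:
    - [0,0,0,0,0,0,0.04]
    - [0,0,0,0,0,-0.01,0.04]
    - [0,0,0,0,0,-0.02,0.04]
    - [0,0,0,0,0,-0.03,0.04]
    - [0,0,0,0,0,-0.045,0.04]
    - [0,0,0,0,0,-0.06,0.04]
    - [0,0,0,0,0,-0.075,0.04]
    - [0,0,0,0,0,-0.075,0.04]
  grip_force: 60

```text
clock: 3.7
position: [0.5631, -0.0494, 0.2057]
ee_rot: [0.999, -0.034, 0.002, 0.0]
ft_force: [0.3, 0.1, -2.0]
grip_width: 0.734
```

```bash
python3 - <<'E'
from h import *
print(mv([.476,-.341,.204],tool()),mv([.476,-.341,.01],tool()))
im=cams.camera('side')[:,:,::-1]; cv2.imwrite('pics/side2.png',im); cv2.imwrite('pics/2.png',cv2.resize(im[100:220,160:310],None,fx=4,fy=4,interpolation=cv2.INTER_CUBIC))
E
```

```text
([0.0, -0.2, -0.0], [-0.0669, 0.2969, 0.0015]) ([0.0, -0.2, -0.0], [-0.0676, 0.2968, 0.1955])
```

View pics/2.png

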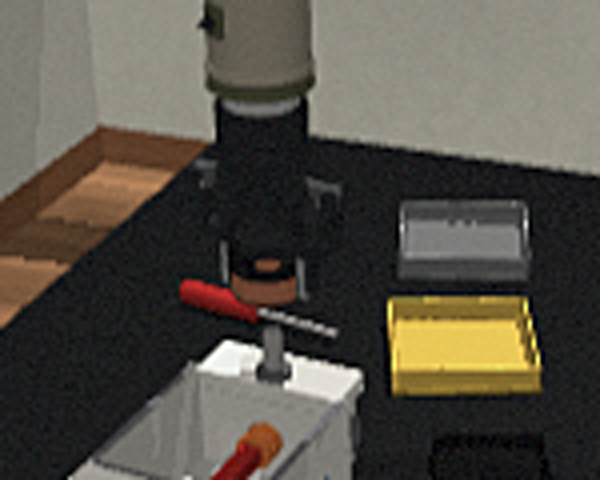

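Coil is gripped level (crop ~265,275) and off the post (272,350). Carry to the tray.

Call:
move_arm:
  moves:
    - [0,0,0,-0.007,0.03,0,0.04]
    - [0,0,0,-0.014,0.065,0,0.04]
    - [0,0,0,-0.024,0.105,0,0.04]
    - [0,0,0,-0.034,0.15,0,0.04]
    - [0,0,0,-0.044,0.195,0,0.04]
    - [0,0,0,-0.054,0.235,0,0.04]
    - [0,0,0,-0.062,0.27,0,0.04]
    - [0,0,0,-0.067,0.297,0,0.04]
    - [0,0,0,-0.067,0.297,0.03,0.04]
    - [0,0,0,-0.067,0.297,0.06,0.04]

```text
clock: 4.75
position: [0.4741, -0.3425, 0.1418]
ee_rot: [0.999, -0.036, 0.0, 0.0]
ft_force: [1.0, 0.9, -3.0]
grip_width: 0.735
```

```bash
python3 - <<'E'
from h import *
print(mv([.476,-.341,.006],tool()))
ims=[]
for n,(x0,x1,y0,y1) in dict(side=(215,315,120,210),top=(270,370,150,240)).items():
    im=cams.camera(n)[:,:,::-1]; cv2.imwrite(f'pics/{n}3.png',im); ims.append(cv2.resize(im[y0:y1,x0:x1],None,fx=4,fy=4,interpolation=cv2.INTER_CUBIC))
cv2.imwrite('pics/3.png',np.hstack(ims))
print(manip.get_obs()['position'],manip.get_obs()['joint_pos'])
E
```

```text
([0.0, -0.0, -0.2], [0.0017, -0.0017, 0.1358])
[ 0.47192921 -0.33991077  0.13817529] [ 0.95648547  0.35666224 -0.49871724  1.6663224   0.18072048  1.17302725
  0.34354804]
```

Call:
move_arm:
  moves:
    - [0,0,0,0.002,0,0.03,0.04]
    - [0,0,0,0.002,0,0.06,0.04]
    - [0,0,0,0.002,0,0.09,0.04]
    - [0,0,0,0.002,0,0.11,0.04]
    - [0,0,0,0.002,0,0.122,0.04]
    - [0,0,0,0.002,0,0.128,0.04]
    - [0,0,0,0.002,0,0.13,0.04]
    - [0,0,0,0.002,0,0.13,0.04]

```text
clock: 5.65
position: [0.4772, -0.3417, 0.0138]
ee_rot: [0.999, -0.034, 0.001, 0.0]
ft_force: [0.8, 0.4, -1.9]
grip_width: 0.738
```

```bash
python3 - <<'E'
from h import *
o=manip.get_obs();print(o['position'],o['ft_force'])
E
```

```text
[ 0.47717344 -0.3417101   0.01380315] [ 0.83408941  0.44664782 -1.86123451]
```

Call:
move_arm:
  moves:
    - [0,0,0,0,0,0.003,0.04]
    - [0,0,0,0,0,0.006,0.04]
    - [0,0,0,0,0,0.008,0.04]
    - [0,0,0,0,0,0.01,0.04]
    - [0,0,0,0,0,0.01,0.04]

```text
clock: 6.15
position: [0.4765, -0.3413, 0.0026]
ee_rot: [0.999, -0.034, -0.0, -0.0]
ft_force: [-0.3, -0.2, -2.3]
grip_width: 0.733
```

```bash
python3 - <<'E'
from h import *
im=cams.camera('side')[:,:,::-1]; cv2.imwrite('pics/side4.png',im); cv2.imwrite('pics/4.png',cv2.resize(im[100:220,200:350],None,fx=4,fy=4,interpolation=cv2.INTER_CUBIC))
o=manip.get_obs();print(o['position'],o['ft_force'])
E
```

```text
[ 0.47654452 -0.34134794  0.00278975] [ 0.00227684  0.51639577 -2.25952416]
```

View pics/4.png

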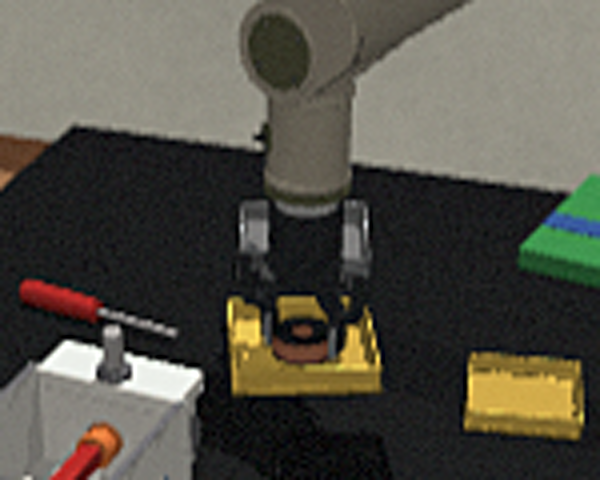

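Coil is inside the tray (crop ~302,338), not yet loaded on the floor. Lower further by millimetres.

Call:
move_arm:
  moves:
    - [0,0,0,0,0,0.001,0.04]
    - [0,0,0,0,0,0.002,0.04]
    - [0,0,0,0,0,0.003,0.04]
    - [0,0,0,0,0,0.003,0.04]

```text
clock: 6.6
position: [0.4767, -0.3415, 0.0011]
ee_rot: [0.999, -0.034, -0.0, 0.0]
ft_force: [-5.2, 3.8, 11.9]
grip_width: 0.737
```

Contact (about 12 N upward). Release and retreat.

Call:
move_arm:
  moves:
    - [0,0,0,0,0,-0.0005,0.0854]
    - [0,0,0,0,0,-0.0005,0.0854]
    - [0,0,0,0,0,-0.0005,0.0854]
    - [0,0,0,0,0,-0.0005,0.0854]
    - [0,0,0,0,0,-0.02,0.0854]
    - [0,0,0,0,0,-0.05,0.0854]
    - [0,0,0,0,0,-0.1,0.0854]
    - [0,0,0,0,0,-0.15,0.0854]
    - [0,0,0,0,0,-0.2,0.0854]
    - [0,0,0,0,0,-0.24,0.0854]

```text
clock: 7.6
position: [0.4769, -0.3414, 0.2431]
ee_rot: [0.999, -0.034, 0.001, 0.001]
ft_force: [1.0, -1.0, -0.0]
grip_width: 1.0
```

```bash
python3 - <<'E'
from h import *
ims=[]
for n,(x0,x1,y0,y1) in dict(side=(200,300,135,225),top=(270,370,150,240)).items():
    im=cams.camera(n)[:,:,::-1]; cv2.imwrite(f'pics/{n}5.png',im); ims.append(cv2.resize(im[y0:y1,x0:x1],None,fx=4,fy=4,interpolation=cv2.INTER_CUBIC))
cv2.imwrite('pics/5.png',np.hstack(ims))
print(nac(0,-.05,.22),mv(nac(0,-.05,.24),tool()))
E
```

```text
[0.56759924 0.04031579 0.22      ] ([0.3, -0.5, -0.0], [0.0621, -0.3879, 0.0047])
```

View pics/5.png

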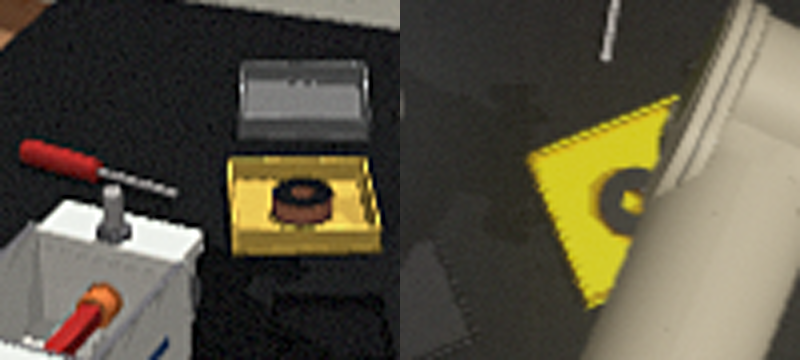

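Coil lies flat mid-tray (side crop 302,200). Now go above the shaft between blue saddle and flange.

Call:
move_arm:
  moves:
    - [0,0,0,0.062,-0.388,0,0.06]
    - [0,0,0,0.062,-0.388,0,0.06]
    - [0,0,0,0.062,-0.388,0,0.06]
    - [0,0,0,0.062,-0.388,0,0.06]
    - [0,0,0,0.062,-0.388,0,0.06]
    - [0,0,0,0.062,-0.388,0,0.06]
    - [0,0,0,0.062,-0.388,0,0.06]
    - [0,0,0,0.062,-0.388,0,0.06]
    - [0,0,0,0.062,-0.388,0,0.06]
    - [0,0,0,0.062,-0.388,0,0.06]

```text
clock: 8.7
position: [0.565, 0.0426, 0.2392]
ee_rot: [0.999, -0.033, -0.0, -0.0]
ft_force: [0.2, -1.0, 0.4]
grip_width: 0.701
```

```bash
python3 - <<'E'
from h import *
print(mv(nac(0,-.05,.053),tool()),manip.get_obs()['joint_pos'])
ims=[]
im5=cv2.imread('pics/side5.png')
for n,(x0,x1,y0,y1) in dict(side=(165,265,140,260),top=(160,260,110,230)).items():
    im=cams.camera(n)[:,:,::-1]; cv2.imwrite(f'pics/{n}6.png',im); ims.append(cv2.resize(im[y0:y1,x0:x1],None,fx=4,fy=4,interpolation=cv2.INTER_CUBIC))
cv2.imwrite('pics/6.png',np.hstack(ims))
E
```

```text
([-0.0, 0.0, 0.1], [0.0029, 0.0021, 0.1862]) [ 0.47370868  0.28258844 -0.7524718   1.57593413  0.19566858  1.36141385
 -0.36620955]
```

View pics/6.png

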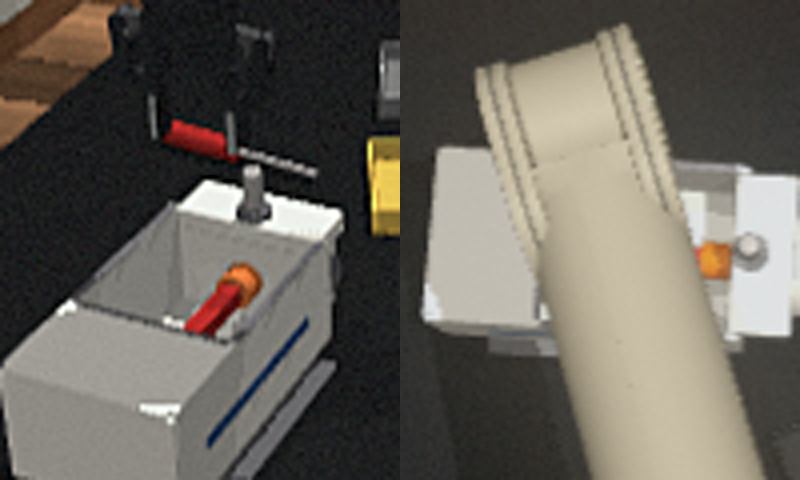

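Flange visible at side crop (240,285), gripper hovering centrally. Descend and grip.

Call:
move_arm:
  moves:
    - [0,0,0,0.003,0.002,0.03,0.06]
    - [0,0,0,0.003,0.002,0.065,0.06]
    - [0,0,0,0.003,0.002,0.1,0.06]
    - [0,0,0,0.003,0.002,0.135,0.06]
    - [0,0,0,0.003,0.002,0.165,0.06]
    - [0,0,0,0.003,0.002,0.184,0.06]
    - [0,0,0,0.003,0.002,0.184,0.06]
    - [0,0,0,0.003,0.002,0.184,0.03]

```text
clock: 9.6
position: [0.5682, 0.0381, 0.0564]
ee_rot: [0.999, -0.035, 0.0, 0.0]
ft_force: [0.4, -0.0, 0.5]
grip_width: 0.545
```

```bash
python3 - <<'E'
from h import *
print(mv(nac(0,-.05,.053),tool()),manip.get_obs()['ft_force'])
E
```

```text
([0.0, -0.0, -0.1], [-0.0008, -0.0021, 0.0034]) [ 0.43508262 -0.00699477  0.52388911]
```

Call:
move_arm:
  moves:
    - [0,0,0,-0.001,0,0.003,0.03]
    - [0,0,0,-0.001,0,0.003,0.0]
    - [0,0,0,-0.001,0,0.003,0.0]
    - [0,0,0,-0.001,0,0.003,0.0]
    - [0,0,0,-0.001,0,0.003,0.0]
    - [0,0,0,-0.001,0,0.003,0.0]
    - [0,0,0,-0.001,0,0.003,0.0]
    - [0,0,0,-0.001,0,0.003,0.0]
  grip_force: 90

```text
clock: 10.4
position: [0.5676, 0.039, 0.0539]
ee_rot: [0.999, -0.035, 0.001, 0.0]
ft_force: [-1.2, -2.7, 7.2]
grip_width: 0.194
```

```bash
cat >plan.py <<'E'
from h import *
# shaft pose in nacelle y-z: rear end (yr,zr), tilt t; TCP fixed in shaft frame
yc,zc,o=None,None,manip.get_obs()
P=o['position']; R0=R.from_quat(o['ee_rot'])
g=np.array([(P-O)@NY,P[2]]); print('tcp nac',(P-O)@NX,g,o['grip_width'],o['ft_force'])
rear0=np.array([.121,.070])
rel=g-rear0
def tcp(yr,zr,t):
    c,s=np.cos(np.radians(t)),np.sin(np.radians(t))
    # flange toward -y goes up
    return np.array([yr,zr])+np.array([c*rel[0]+s*rel[1],-s*rel[0]+c*rel[1]])
def clear(yr,zr,t): # bar/flange versus roof edge and post
    c,s=np.cos(np.radians(t)),np.sin(np.radians(t))
    loc=lambda y,z:((yr-y)*c+(z-zr)*s, -(yr-y)*s+(z-zr)*c) # along, above axis
    return [np.round(np.array(loc(*p))*1e3).tolist() for p in((.035,.120),(.035,.125),(-.126,.125),(-.132,.170),(-.15,.17),(.089,.061),(-.0286,.071))]
for k in [(.121,.072,0),(.121,.075,6),(.121,.075,12),(.121,.075,18),(.121,.075,23),(.1,.085,24),(.08,.098,26),(.06,.112,30),(.04,.126,32),(.02,.15,32),(.0,.18,32),(0,.2,20)]:
    q=tcp(*k); Pw=nac(0,q[0],q[1]); print(k,mv(Pw,tool(k[2]),P,R0),clear(*k))
E
python3 plan.py
```

```text
tcp nac 6.908423980348916e-05 [-0.0513192   0.05387296] 0.1939287614382333 [-1.15484803 -2.70158974  7.1739381 ]
(0.121, 0.072, 0) ([0.0, -0.1, -0.1], [-0.0001, 0.0, -0.002]) [[86.0, 48.0], [86.0, 53.0], [247.0, 53.0], [253.0, 98.0], [271.0, 98.0], [32.0, -11.0], [150.0, -1.0]]
(0.121, 0.075, 6) ([-6.0, -0.1, -0.1], [-0.0, 0.0008, -0.0231]) [[90.0, 36.0], [91.0, 41.0], [251.0, 24.0], [262.0, 68.0], [279.0, 66.0], [30.0, -17.0], [148.0, -20.0]]
(0.121, 0.075, 12) ([-12.0, -0.1, -0.1], [-0.0, -0.0004, -0.0412]) [[93.0, 26.0], [95.0, 31.0], [252.0, -2.0], [267.0, 40.0], [285.0, 37.0], [28.0, -20.0], [145.0, -35.0]]
(0.121, 0.075, 18) ([-18.0, -0.1, -0.1], [0.0, -0.0034, -0.059]) [[96.0, 16.0], [97.0, 21.0], [250.0, -29.0], [270.0, 12.0], [287.0, 7.0], [26.0, -23.0], [141.0, -50.0]]
(0.121, 0.075, 23) ([-23.0, -0.1, -0.1], [0.0, -0.0074, -0.0736]) [[97.0, 8.0], [99.0, 12.0], [247.0, -50.0], [270.0, -11.0], [287.0, -18.0], [24.0, -25.0], [136.0, -62.0]]
(0.1, 0.085, 24) ([-24.0, -0.1, -0.1], [0.0001, 0.0127, -0.0865]) [[74.0, 6.0], [76.0, 10.0], [223.0, -55.0], [247.0, -17.0], [263.0, -24
[... 392 characters left out ...]
126, 32) ([-32.0, -0.1, -0.1], [0.0002, 0.0635, -0.1497]) [[1.0, -8.0], [4.0, -3.0], [140.0, -89.0], [169.0, -54.0], [184.0, -63.0], [-76.0, -29.0], [29.0, -83.0]]
(0.02, 0.15, 32) ([-32.0, -0.1, -0.1], [0.0003, 0.0835, -0.1737]) [[-29.0, -17.0], [-26.0, -13.0], [111.0, -99.0], [140.0, -64.0], [155.0, -73.0], [-106.0, -39.0], [-1.0, -93.0]]
(0.0, 0.18, 32) ([-32.0, -0.1, -0.1], [0.0003, 0.1035, -0.2037]) [[-61.0, -32.0], [-59.0, -28.0], [78.0, -113.0], [107.0, -78.0], [122.0, -88.0], [-139.0, -54.0], [-34.0, -108.0]]
(0, 0.2, 20) ([-20.0, -0.1, -0.1], [0.0003, 0.1162, -0.1898]) [[-60.0, -63.0], [-59.0, -59.0], [93.0, -114.0], [114.0, -73.0], [131.0, -79.0], [-131.0, -100.0], [-17.0, -131.0]]
```

```bash
sed -i 's/^for k in .*/for k in [(.121,.073,0),(.121,.073,3),(.121,.073,6),(.121,.073,9),(.121,.073,12),(.121,.073,15),(.121,.073,18),(.115,.073,20),(.109,.073,22),(.103,.073,24),(.097,.073,26),(.094,.073,27.5),(.091,.073,29),(.085,.073,30),(.068,.083,30),(.042,.098,30),(.016,.113,30),(.01,.14,30),(.01,.18,30),(.01,.22,30)]:/' plan.py; python3 plan.py
```

```text
tcp nac 6.908423980348916e-05 [-0.0513192   0.05387296] 0.1939287614382333 [-1.15484803 -2.70158974  7.1739381 ]
(0.121, 0.073, 0) ([0.0, -0.1, -0.1], [-0.0001, 0.0, -0.003]) [[86.0, 47.0], [86.0, 52.0], [247.0, 52.0], [253.0, 97.0], [271.0, 97.0], [32.0, -12.0], [150.0, -2.0]]
(0.121, 0.073, 3) ([-3.0, -0.1, -0.1], [-0.0001, 0.0006, -0.012]) [[88.0, 42.0], [89.0, 47.0], [249.0, 39.0], [258.0, 84.0], [276.0, 83.0], [31.0, -14.0], [149.0, -10.0]]
(0.121, 0.073, 6) ([-6.0, -0.1, -0.1], [-0.0, 0.0008, -0.0211]) [[90.0, 38.0], [91.0, 43.0], [251.0, 26.0], [262.0, 70.0], [280.0, 68.0], [31.0, -15.0], [149.0, -18.0]]
(0.121, 0.073, 9) ([-9.0, -0.1, -0.1], [-0.0, 0.0004, -0.0302]) [[92.0, 33.0], [93.0, 38.0], [252.0, 13.0], [265.0, 56.0], [283.0, 53.0], [30.0, -17.0], [147.0, -25.0]]
(0.121, 0.073, 12) ([-12.0, -0.1, -0.1], [-0.0, -0.0004, -0.0392]) [[94.0, 28.0], [95.0, 33.0], [252.0, -0.0], [268.0, 42.0], [285.0, 39.0], [29.0, -18.0], [146.0, -33.0]]
(0.121, 0.073, 15) ([-15.0, -0.1, -0.1], [-0.0, -0.0017, -0.0482]) [[95.0, 23.0], [97.0, 28.0], [252.0, -14.0], [269.0, 28.0], [287.0, 24.0]
[... 1779 characters left out ...]
0) ([-30.0, -0.1, -0.1], [0.0002, 0.0901, -0.1313]) [[-13.0, 16.0], [-10.0, 20.0], [129.0, -61.0], [157.0, -25.0], [172.0, -34.0], [-89.0, -9.0], [18.0, -59.0]]
(0.01, 0.14, 30) ([-30.0, -0.1, -0.1], [0.0003, 0.0961, -0.1583]) [[-32.0, -5.0], [-29.0, -0.0], [110.0, -81.0], [138.0, -45.0], [154.0, -54.0], [-108.0, -29.0], [-1.0, -79.0]]
(0.01, 0.18, 30) ([-30.0, -0.1, -0.1], [0.0003, 0.0961, -0.1983]) [[-52.0, -39.0], [-49.0, -35.0], [90.0, -116.0], [118.0, -80.0], [134.0, -89.0], [-128.0, -64.0], [-21.0, -114.0]]
(0.01, 0.22, 30) ([-30.0, -0.1, -0.1], [0.0004, 0.0961, -0.2383]) [[-72.0, -74.0], [-69.0, -70.0], [70.0, -150.0], [98.0, -114.0], [114.0, -123.0], [-148.0, -98.0], [-41.0, -148.0]]
```

Call:
move_arm:
  moves:
    - [0,0,0,0,0,-0.003,0]
    - [-3,0,0,0,0.0006,-0.012,0]
    - [-6,0,0,0,0.0008,-0.021,0]
    - [-9,0,0,0,0.0004,-0.03,0]
    - [-12,0,0,0,-0.0004,-0.039,0]
    - [-15,0,0,0,-0.0017,-0.048,0]
    - [-18,0,0,0,-0.0034,-0.057,0]
    - [-18,0,0,0,-0.0034,-0.057,0]
  grip_force: 100

```text
clock: 11.2
position: [0.5673, 0.0453, 0.1105]
ee_rot: [0.987, -0.032, -0.005, 0.156]
ft_force: [-0.1, 1.3, -1.8]
grip_width: 0.187
```

```bash
python3 - <<'E'
from h import *
o=manip.get_obs();P=o['position'];print((P-O)@NX,(P-O)@NY,P[2],o['joint_pos'],o['ft_force'],o['grip_width'],(tool().inv()*R.from_quat(o['ee_rot'])).as_rotvec(degrees=True))
ims=[]
for n,(x0,x1,y0,y1) in dict(side=(165,265,140,260),top=(160,260,110,230)).items():
    im=cams.camera(n)[:,:,::-1]; cv2.imwrite(f'pics/{n}7.png',im); ims.append(cv2.resize(im[y0:y1,x0:x1],None,fx=4,fy=4,interpolation=cv2.INTER_CUBIC))
cv2.imwrite('pics/7.png',np.hstack(ims))
E
```

```text
-0.0006033076339152229 -0.04501471004415915 0.11049563795698471 [ 0.17061672  0.45232248 -0.63039951  1.67719534  0.5581766   1.30002276
 -0.70533383] [-0.09806264  1.28942384 -1.76999129] 0.1870715858563806 [-17.96415231   0.06692077  -0.15875657]
```

View pics/7.png

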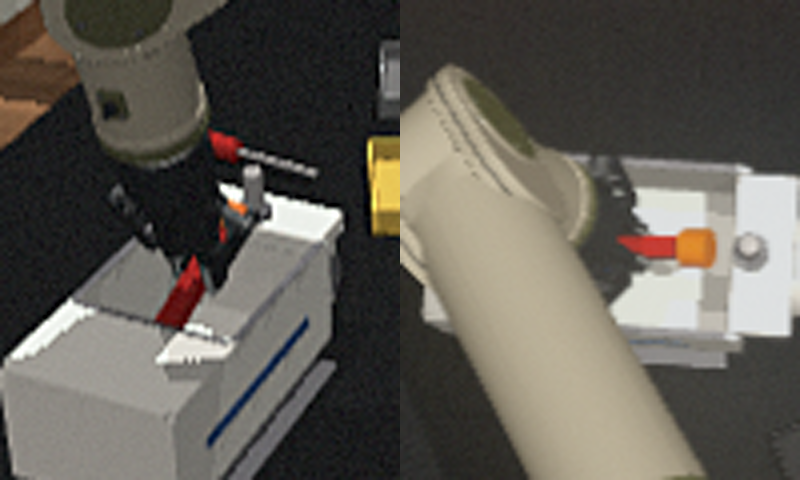

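```bash
python3 - <<'E'
from h import *
u,v=160+(716-400+.5)/4-.5,110+(246+.5)/4-.5
for z in(.14,.147,.155): 
    Q=onz('top',u,v,z); print(z,(Q-O)@NX,(Q-O)@NY)
o=manip.get_obs();P=o['position'];print((P-O)@NX,(P-O)@NY,P[2],o['ft_force'])
E
```

```text
0.14 0.0017359874166725253 -0.11157714446456495
0.147 0.0005826629180314256 -0.1120127597669021
0.155 -0.0007354222232725298 -0.112510605826716
-0.0006814217527613553 -0.04734576060349976 0.10949110087042249 [-0.47489726 -0.94649132 -1.97776649]
```

Flange end is up through the hatch (top crop 716,246 → nacelle y≈-112, as planned). Compute the next rows.

```bash
python3 - <<'E'
from h import *
rel=np.array([-.0513,.0539])-[.121,.07]
def tcp(k):
    c,s=np.cos(np.radians(k[2])),np.sin(np.radians(k[2])); q=np.array(k[:2])+[c*rel[0]+s*rel[1],-s*rel[0]+c*rel[1]]; return nac(0,*q)
def go(k0,ks):
    for k in ks: print(k,mv(tcp(k),tool(k[2]),tcp(k0),tool(k0[2])))
go((.121,.073,18),[(.115,.073,20),(.109,.073,22),(.103,.073,24),(.097,.073,26),(.094,.073,27.5),(.091,.073,29),(.085,.073,30),(.0763,.078,30),(.0677,.083,30)])
go((.0677,.083,30),[(.05,.0932,30),(.033,.103,30),(.016,.113,30),(.0,.1225,30),(-.005,.145,30),(-.005,.175,30),(-.005,.205,30),(-.005,.235,30)])
E
```

```text
(0.115, 0.073, 20) ([-2.0, -0.0, 0.0], [-0.0, 0.0062, -0.0042])
(0.109, 0.073, 22) ([-4.0, 0.0, -0.0], [-0.0, 0.0121, -0.0084])
(0.103, 0.073, 24) ([-6.0, 0.0, 0.0], [-0.0, 0.0179, -0.0125])
(0.097, 0.073, 26) ([-8.0, -0.0, 0.0], [-0.0, 0.0234, -0.0167])
(0.094, 0.073, 27.5) ([-9.5, 0.0, -0.0], [-0.0, 0.026, -0.0203])
(0.091, 0.073, 29) ([-11.0, 0.0, -0.0], [-0.0, 0.0284, -0.0239])
(0.085, 0.073, 30) ([-12.0, 0.0, 0.0], [-0.0, 0.0338, -0.0251])
(0.0763, 0.078, 30) ([-12.0, 0.0, 0.0], [-0.0, 0.0436, -0.0271])
(0.0677, 0.083, 30) ([-12.0, 0.0, 0.0], [-0.0, 0.0534, -0.0292])
(0.05, 0.0932, 30) ([0.0, 0.0, 0.0], [-0.0, 0.0204, 0.0])
(0.033, 0.103, 30) ([0.0, 0.0, 0.0], [0.0, 0.0401, 0.0])
(0.016, 0.113, 30) ([0.0, 0.0, 0.0], [0.0, 0.0598, -0.0001])
(0.0, 0.1225, 30) ([0.0, 0.0, 0.0], [0.0, 0.0784, -0.0004])
(-0.005, 0.145, 30) ([0.0, 0.0, 0.0], [0.0, 0.094, -0.0173])
(-0.005, 0.175, 30) ([0.0, 0.0, 0.0], [0.0, 0.109, -0.0433])
(-0.005, 0.205, 30) ([0.0, 0.0, 0.0], [0.0, 0.124, -0.0693])
(-0.005, 0.235, 30) ([0.0, 0.0, 0.0], [0.0, 0.139, -0.0953])
```

Call:
move_arm:
  moves:
    - [-2,0,0,0,0.006,-0.004,0]
    - [-4,0,0,0,0.012,-0.0085,0]
    - [-6,0,0,0,0.018,-0.0125,0]
    - [-8,0,0,0,0.0235,-0.0165,0]
    - [-9.5,0,0,0,0.026,-0.02,0]
    - [-11,0,0,0,0.0285,-0.024,0]
    - [-12,0,0,0,0.034,-0.025,0]
    - [-12,0,0,0,0.0435,-0.027,0]
    - [-12,0,0,0,0.0535,-0.029,0]
    - [-12,0,0,0,0.0535,-0.029,0]

```text
clock: 12.3
position: [0.5646, -0.0015, 0.1551]
ee_rot: [0.965, -0.035, -0.009, 0.259]
ft_force: [0.4, 0.3, -1.2]
grip_width: 0.186
```

```bash
python3 - <<'E'
from h import *
o=manip.get_obs();P=o['position'];print((P-O)@NX,(P-O)@NY,P[2],o['joint_pos'],o['ft_force'],o['torque'],o['grip_width'],(tool().inv()*R.from_quat(o['ee_rot'])).as_rotvec(degrees=True))
rel=np.array([-.0513,.0539])-[.121,.07]; c,s=.866,.5
print('expected',np.array([.0677,.083])+[c*rel[0]+s*rel[1],-s*rel[0]+c*rel[1]])
E
```

```text
-0.00011009623424728669 -0.0919659735868886 0.1550868697530711 [ 0.10029523  0.4390461  -0.58146777  1.64581367  0.68342595  1.4681756
 -0.73630889] [ 0.43699865  0.27547765 -1.24236122] [ 0.72795337 -0.05150181  0.04627828] 0.18628199538095783 [-30.05228856   0.03086283   0.23383442]
expected [-0.0895618  0.1552074]
```

No contact forces, on track. Slide out along the axis, then up.

Call:
move_arm:
  moves:
    - [0,0,0,0,0.02,0,0]
    - [0,0,0,0,0.04,0,0]
    - [0,0,0,0,0.06,0,0]
    - [0,0,0,0,0.078,0,0]
    - [0,0,0,0,0.086,-0.005,0]
    - [0,0,0,0,0.094,-0.017,0]
    - [0,0,0,0,0.109,-0.043,0]
    - [0,0,0,0,0.124,-0.069,0]
    - [0,0,0,0,0.139,-0.095,0]
    - [0,0,0,0,0.139,-0.095,0]

```text
clock: 13.3
position: [0.5607, -0.0702, 0.3106]
ee_rot: [0.966, -0.033, -0.005, 0.258]
ft_force: [-0.0, -0.2, -1.9]
grip_width: 0.191
```

Call:
move_arm:
  moves:
    - [0,0,0,0,0,0,0]
    - [0,0,0,0,0,0,0]
    - [0,0,0,0,0,0,0]
    - [0,0,0,0,0,0,0]

```text
clock: 13.7
position: [0.5591, -0.0718, 0.3049]
ee_rot: [0.965, -0.033, -0.01, 0.259]
ft_force: [-0.6, -0.1, -2.3]
grip_width: 0.191
```

```bash
python3 - <<'E'
from h import *
o=manip.get_obs();P=o['position'];print((P-O)@NX,(P-O)@NY,P[2],o['ft_force'],o['torque'],o['grip_width'],(tool().inv()*R.from_quat(o['ee_rot'])).as_rotvec(degrees=True))
ims=[]
for n,(x0,x1,y0,y1) in dict(side=(165,300,110,245),top=(190,370,100,235)).items():
    im=cams.camera(n)[:,:,::-1]; cv2.imwrite(f'pics/{n}8.png',im); ims.append(cv2.resize(im[y0:y1,x0:x1],None,fx=2.5,fy=2.5,interpolation=cv2.INTER_CUBIC))
cv2.imwrite('pics/8.png',np.hstack(ims))
E
```

```text
-0.0008979016088253548 -0.16243000647964698 0.30493918921952795 [-0.59287126 -0.14367527 -2.30538868] [ 0.65261769 -0.03131096  0.03006948] 0.19123246637861493 [-3.00109991e+01 -9.10930252e-02  1.28461586e-02]
```

View pics/8.png

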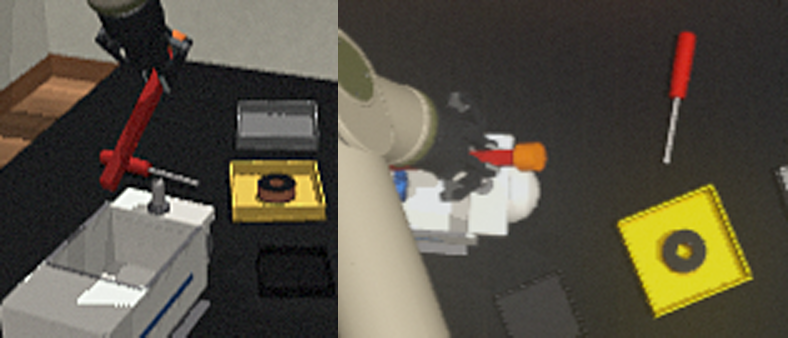

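```bash
python3 - <<'E'
from h import *
c,d=ray('side',165+113/2.5,110+175/2.5); t=((O-c)@NX)/(d@NX); Q=c+t*d; print('rear y,z in the shaft plane',(Q-O)@NY,Q[2])
o=manip.get_obs(); print(o['joint_velocities'].round(3),o['grip_width'])
if Q[2]>.19: print(manip.hand_in())
E
```

```text
rear y,z in the shaft plane -0.024987232927824198 0.2370075071038471
[ 0.001 -0.003  0.001 -0.006 -0.001 -0.001  0.   ] 0.1878317201966664
the job is handed in; nothing more can be done
None
```

I lifted the coil off its post and set it flat in the yellow tray. I then drew the shaft out through the hatch, flange end first, at a 30° tilt. I handed the job in at about 14 s on the robot's clock, with the shaft held above the roof.

**Coil:** The last pictures show it flat near the middle of the larger yellow tray, let go.

**Shaft:** The last side view puts its rear end, the lower one, at about z = 0.237 m, against 0.235 m planned. The flange end is higher still. The arm was at rest and the grip steady, at an opening of about 16 mm. The wrist felt only about 2 N, which fits the shaft's weight with nothing else touching.

**Bystanders:** The screwdriver looked unmoved in the last views. The arm never went near the jar or the gear, but I did not check them again in the final pictures.

No check failed. The measured tool position differed from the planned one by 2–3 mm at times, which stayed inside the clearances.

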